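# Make up a stepped pile of tins on the sloped shop shelf

## Task

On the sloped display shelf, pull the small lock slide fully down the slope to free the divider, then slide the divider all the way to the right to clear the card. Stack the three flat rectangular tins on that card in one square, centred pile, the largest at the bottom and the smallest on top, their long sides running up the slope. Leave the other goods on the counter where they are.

Things in the scene. Friction and masses are not known exactly. Their poses are not given: they have to be found in the camera images.
- card: White paper card, 122 x 72 mm, stuck flat on the board of the sloped display shelf: the place for the pile. Origin: its centre, on the board's surface. x points up the slope (away from the robot, along the card's length), y left across the slope, z square out of the board.
- ramp: The display shelf's wooden board, 22 degrees steep, low edge towards the robot, on a fixed stand. Axes as the card's; origin on its surface (z = 0), 20 mm down the slope and 30 mm right of the card's centre. It spans x -145 to 125, y -150 to 150, with 14 mm high rims (sides, top) and a 14 mm high black apron at the low edge (x -145 to -80).
- light_bar (a point): Middle of a fixed lamp bar, level across the shelf, 296 long (y) x 25 deep x 18 high, centred 294 mm above the counter, 12 mm (level) beyond the card's centre, on two 16 mm posts at the back corners with arms forward. A gripper upright over the card hits it; one square to the board passes in front. x is level, away from the robot.
- lock (a joint): Steel lock slide on the black apron, slides straight down the slope: 0 = locked (starts 0 to 6 mm), 0.035 = fully pulled. About 2 N friction, no spring, stays where left. Below about 22 mm its flat bolt stands in the divider's way; free from 28 mm.
- lock_grip (a point): Grip point in the lock slide's upright fin (axes as the card's; moves along -x). Fin 10 mm wide (y), 26 mm along x; its top is 8 mm above this point along z, its foot (the 14 mm wide bolt's top face) 22 mm below.
- divider (a joint): Grey plastic divider, a low wall standing across the card, slides right over the board (card's -y): 0 = leftmost (starts 0 to 8 mm), 0.130 = right-hand stop. About 2 N friction, no spring. The lock's bolt blocks it until pulled.
- divider_grip (a point): Grip point in the divider's upright fin (axes as the card's; moves along -y). Fin 10 mm wide (y), 30 mm along x; its top is 14 mm above this point along z, the board 42 mm below. The wall under it is 4 mm thick, 26 mm high and reaches from 38 mm down the slope of this point to 135 mm up the slope.
- tin_large: The largest of three flat closed rectangular tins of plain bare metal, 112 long x 62 wide x 20 high, about 170 g, rigid. Origin: centre of the underside. x along its length, y along its width, z up through the lid. It starts flat on the counter at any yaw; it is the same turned by half a turn.
- tin_medium: The middle one of three flat closed rectangular tins of plain bare metal, 100 long x 52 wide x 20 high, about 140 g, rigid. Origin: centre of the underside. x along its length, y along its width, z up through the lid. It starts flat on the counter at any yaw; it is the same turned by half a turn.
- tin_small: The smallest of three flat closed rectangular tins of plain bare metal, 88 long x 42 wide x 20 high, about 110 g, rigid. Origin: centre of the underside. x along its length, y along its width, z up through the lid. It starts flat on the counter at any yaw; it is the same turned by half a turn.
- round_tin: Bystander: low round tin, 72 mm across, 38 high, on the counter among the tins. Origin: centre of the underside.
- jar: Bystander: small amber jar, 60 mm across, 55 high, on the counter among the tins. Origin: centre of the underside.
- wafer_box: Bystander: small cardboard box, 50 x 80 x 30 mm high. Origin: centre of the underside.

How it is judged:
By the outcome, as a careful person would: the job done as asked, in the order asked, and still so for the second after the job is handed in, with the robot touching nothing.
It also fails if it takes over 72 s, if anything falls off the work surface, if the arm or the gripper's body presses on something with over 40 N, if the wrist force passes 120 N, or if a joint passes its speed limit or range.

## Robot

A 7-joint arm with a two-finger parallel gripper is mounted at the origin on the work surface. World frame = base frame: x ahead of the robot, y to its left, z up, the work surface at z = 0. Lengths are in m, angles in rad, forces in N, time in s.
With the tool pointing down it reaches from about 0.4 to 0.85 m from the base axis. Payload 10.4 kg.
Tool frame: the origin (TCP) lies at the very end of the fingers, on their centre line; the grasp point (between the pads) lies 19 mm behind it; x points along the fingers, z is the direction in which the jaws open and shut, and the axes are right-handed (so a half turn about x gives the same grasp; the last joint's range is limited). The gripper opens to 85 mm and grips with 20 to 120 N. Pads are 22 mm wide; open, the fingers measure 114 mm over their backs; the gripper's body (76 mm by 85 mm) begins 54 mm behind the grasp point. The pads swing forward as they close: fully open they stand 13 mm farther back than shut.
Start: joints at [-1.267, 0.332, -0.065, 1.46, 0.022, 1.35, -0.088], TCP at [0.201, 0.592, 0.231] pointing down, gripper open.
Joint ranges: [-2.6, 2.6], [-0.5, 2.12], [-1.47, 1.34], [0.16, 2.42], [-1.27, 4.41], [0.06, 2.06], [-2.6, 2.6]. Speed limits (rad/s): [2.22, 2.22, 2.79, 2.79, 3.14, 3.14, 3.14].

## Interface

Orientations are given as a unit quaternion [x, y, z, w].
In Python, from workcell import readout, camera, manip gives the robot as it stands.
- The arm moves only by the shell command python3 -m inch 'ROWS' [FORCE]. ROWS is JSON, a list of rows, each a list of 3 entries, a list of its own where there are three numbers: the turn, a rotation vector about the tool's x, y, z in degrees, then the shift along the tool's x, y, z in mm, then the closure, from 0 (fully open) to 1 (shut). In form: [[[wx, wy, wz], [dx, dy, dz], hand], ...]. A call has 1 to 10 rows; each row is the pose to reach, as a shift and turn from the pose measured when the call began, along the tool's axes at that moment; what a row does not reach only later rows make up. A row lasts 1/8 s, in which the tool goes at most 62.5 mm and 10.7 degrees, less where a joint would pass 70% of its speed; a pose out of reach is approached as far as the arm can. A call with a gripper value outside its range is refused whole. The fingers move at their own pace and stop on an object; FORCE is the grip in N (left out, the last holds). Time passes only in rows, so rows that repeat a pose let the fingers close. It gives the time, the measured TCP pose, the force and the opening at its end, in the units of the state.
- readout.get_obs(): the state, without advancing time (a new reading comes with each control period).
- camera(name): name is "scene" or "side" or "wrist"; returns a dict with "pixels" (384x512x3 uint8, red, green, blue), "range_z" (384x512 float32, m along the optical axis (not along the pixel's ray), 0 where there is no reading), "intrinsics" (3x3 intrinsics, pixels), "extrinsics" (4x4, takes a point from world to camera coordinates); the wrist camera has in their place "T_tool_cam" (4x4, takes a point from camera to tool coordinates, whose origin is the TCP and whose axes are the tool frame's). Camera axes: x right, y down, z forward; pixel columns grow to the right and rows downward; lengths in m; the calibration is good to about 2 mm. A picture is of the moment at which its call begins: read the wrist's pose just before it.
- manip.hand_in(): hands the job in, once; it reports no verdict.
The state is a dict: "clock": time; "joint_pos": joint angles; "joint_velocities": joint speeds; "tau": joint torques, N m; "position": TCP position; "ee_rot": TCP orientation; "ft_force": force on the tool from outside, world axes, zero at the start; "torque": the same for the moment, N m; "grip_width": opening from 0.0 (shut) to 1.0 (fully open).
Only numpy, scipy, OpenCV 4.12 (cv2) and the standard library are available. Lean on these libraries where they do the work, as an engineer would, in place of code of your own. Each camera call takes 0.05 s, during which the arm holds its last target.

## Working session

There is one attempt and no reset: what is moved stays moved. The work goes in short steps, Python scripts to look and compute and a shell command to move; the robot and the scene stay as the last step left them, time stands still between calls to the robot, and variables do not carry over. Pictures are saved under pics/ and viewed, and the job is handed in when it is done.

```bash
ls; mkdir -p pics; python3 - <<'E'
from workcell import readout, camera
import cv2
print(readout.get_obs())
for n in ["scene","side","wrist"]:
    c=camera(n); cv2.imwrite(f"pics/{n}0.png",c["pixels"][:,:,::-1])
    import numpy as np; np.savez(f"{n}0.npz",**c)
    print(n,c["intrinsics"].tolist(),c.get("extrinsics",c.get("T_tool_cam")))
E
```

```text
pics
{'clock': 0.0, 'joint_pos': array([-1.26660063,  0.33289835, -0.06472219,  1.46095673,  0.02158647,
        1.34994248, -0.08850463]), 'joint_velocities': array([ 9.97716408e-04, -8.47723259e-04, -4.30725428e-04,  6.89562075e-04,
       -7.60462858e-04, -9.39442571e-05,  8.03267083e-04]), 'tau': array([-1.44390438e-04, -6.25446367e+01,  4.92179347e-02, -3.91594255e+01,
        1.62663928e-02,  1.00043637e-02, -1.85825243e-06]), 'position': array([0.20049311, 0.59154786, 0.23049212]), 'ee_rot': array([-0.41233977,  0.57509163,  0.41168845,  0.57424572]), 'ft_force': array([0.45510601, 0.70566159, 0.25545227]), 'torque': array([ 0.03615423, -0.04218791,  0.01135598]), 'grip_width': 0.998069805796546}
scene [[378.03640253320174, 0.0, 245.93425296853906], [0.0, 378.03640253320174, 194.4150534609127], [0.0, 0.0, 1.0]] [[-0.3735083   0.92761052 -0.00550158  0.1432853 ]
 [ 0.80944004  0.32301783 -0.49037364 -0.32638543]
 [-0.45309864 -0.18761183 -0.87149494  1.41084194]
 [ 0.          0.          0.          1.        ]]
side [[485.3440852772102, 0.0, 249.27001904343558], [0.0, 485.3440852772102, 195.1820833030557], [0.0, 0.0, 1.0]] [[-0.62478289  0.78078075  0.00526886  0.25023333]
 [ 0.44017236  0.35778461 -0.82355235 -0.07437577]
 [-0.64489894 -0.51222221 -0.56721581  1.93648834]
 [ 0.          0.          0.          1.        ]]
wrist [[288.0732945135194, 0.0, 258.62992981821805], [0.0, 288.0732945135194, 190.91557420152205], [0.0, 0.0, 1.0]] [[ 5.78939669e-04 -3.04887632e-01  9.52388154e-01 -1.42343232e-01]
 [ 8.95526925e-04 -9.52387774e-01 -3.04888055e-01  7.74182427e-02]
 [ 9.99999431e-01  1.02940102e-03 -2.78339979e-04  1.39928422e-04]
 [ 0.00000000e+00  0.00000000e+00  0.00000000e+00  1.00000000e+00]]
```

View pics/scene0.png

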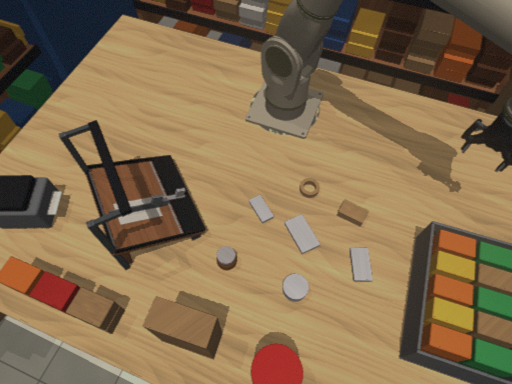

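View pics/side0.png

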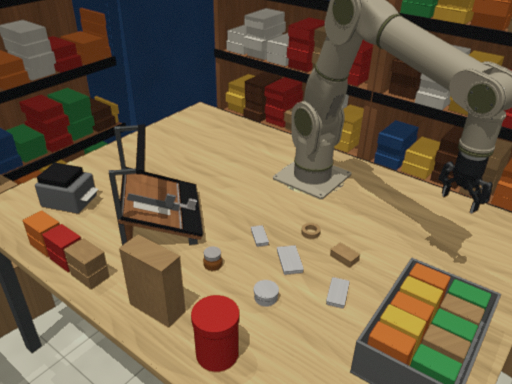

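View pics/wrist0.png

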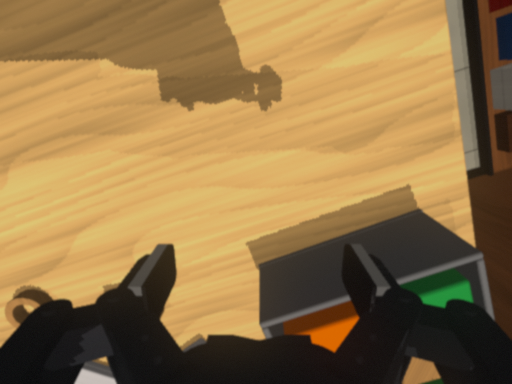

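The scene view shows the three tins at about (262,208), (302,233) and (361,264). The shelf's apron is around (175,195), with a white card strip near (140,212).

```bash
cat > h.py <<'E'
import numpy as np, cv2
from scipy.spatial.transform import Rotation as R
def cloud(c,T=None):
    K=c["intrinsics"];z=c["range_z"];v,u=np.mgrid[:z.shape[0],:z.shape[1]]
    P=np.stack([(u-K[0,2])/K[0,0]*z,(v-K[1,2])/K[1,1]*z,z],-1)
    if T is None: T=np.linalg.inv(c["extrinsics"])
    W=P@T[:3,:3].T+T[:3,3]; W[z==0]=np.nan
    return W
E
python3 - <<'E'
from h import *
for n in ["scene","side"]:
    c=dict(np.load(n+"0.npz")); W=cloud(c); 
    m=((W[...,2]>0.009)&(W[...,2]<0.1)&(W[...,0]>0.3)&(W[...,0]<0.95)&(abs(W[...,1])<0.5)).astype(np.uint8)
    k,l,s,ce=cv2.connectedComponentsWithStats(m)
    for i in range(1,k):
        if s[i,4]<60: continue
        P=W[l==i]; top=np.nanpercentile(P[:,2],80); Q=P[P[:,2]>top-0.006]
        r=cv2.minAreaRect((Q[:,:2]*1000).astype(np.float32))
        print(n,ce[i].round(),s[i,4],"top",top.round(4),np.median(c["pixels"][l==i],0),[np.round(x,1) for x in r])
for n,b in [("scene",(50,110,220,280)),("side",(100,115,220,250))]:
    im=cv2.imread(f"pics/{n}0.png")[b[1]:b[3],b[0]:b[2]]
    cv2.imwrite(f"pics/{n}_crop0.png",cv2.resize(im,None,fx=4.3 if n=="scene" else 4.3,fy=3.5 if n=="scene" else 4.3,interpolation=cv2.INTER_CUBIC)[:600,:800])
E
```

```text
scene [159. 200.] 4981 top 0.0877 [83. 58. 43.] [array([ 547. , -225.4]), array([305. , 169.8]), np.float64(45.6)]
scene [307. 190.] 139 top 0.0238 [145. 113.  78.] [array([320.9, 188.2]), array([62.7, 41.7]), np.float64(89.8)]
scene [260. 208.] 359 top 0.0222 [169. 163. 160.] [array([438.7,  70.7]), array([88.1, 42.8]), np.float64(51.0)]
scene [352. 212.] 464 top 0.032 [149. 115.  79.] [array([348.9, 339.7]), array([79.2, 52.9]), np.float64(80.4)]
scene [301. 233.] 733 top 0.0221 [170. 165. 161.] [array([472. , 215.3]), array([112.8,  62.9]), np.float64(47.4)]
scene [226. 258.] 397 top 0.0569 [150. 141. 136.] [array([631.7,  37.7]), array([50.1, 51.6]), np.float64(72.6)]
scene [360. 264.] 627 top 0.0219 [170. 165. 161.] [array([499.7, 403.3]), array([100. ,  52.4]), np.float64(20.6)]
scene [124. 260.] 167 top 0.0753 [47. 38. 34.] [array([ 753.3, -221.8]), array([ 9.3, 29.2]), np.float64(83.6)]
scene [ 33. 284.] 109 top 0.0969 [79. 43. 22.] [array([ 901.6, -392.3]), array([13.1, 70.1]), np.float64(82.7)]
scene [295. 287.] 566 top 0.04 [173. 168. 164.] [array([639.3, 247.4]), array([7
[... 1018 characters left out ...]
, np.float64(79.8)]
side [212. 258.] 369 top 0.0548 [106.  91.  81.] [array([632.6,  40.2]), array([52.9, 49.7]), np.float64(32.7)]
side [290. 259.] 530 top 0.0214 [180. 178. 172.] [array([470.9, 216.6]), array([118.3,  62.5]), np.float64(47.5)]
side [157. 304.] 1307 top 0.0831 [93. 73. 47.] [array([888.4,  52.9]), array([ 65. , 165.7]), np.float64(28.4)]
side [338. 292.] 495 top 0.0214 [178. 176. 171.] [array([499.3, 405.4]), array([105.3,  51.5]), np.float64(21.0)]
side [266. 292.] 510 top 0.0389 [178.  176.  170.5] [array([639.6, 251. ]), array([72. , 70.9]), np.float64(4.0)]
side [217. 354.] 1024 top 0.0821 [104.  22.  19.] [array([894.1, 292.1]), array([ 47.3, 107.5]), np.float64(41.6)]
```

View pics/scene_crop0.png

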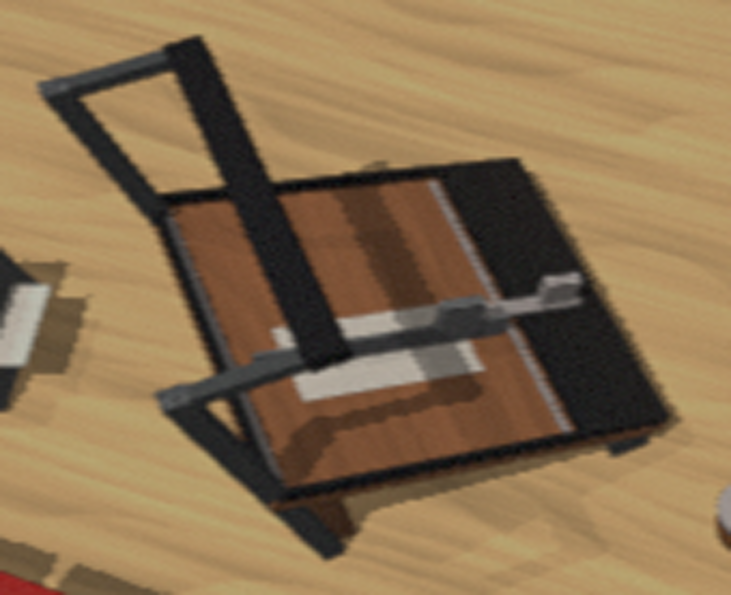

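View pics/side_crop0.png

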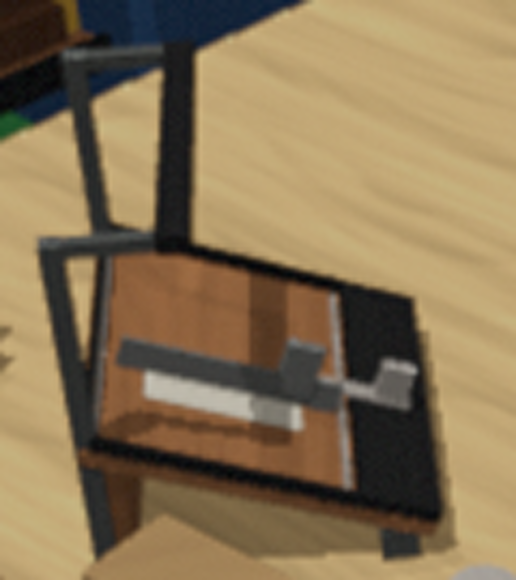

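```bash
cat > shelf.py <<'E'
from h import *
def plane(n,c,T=None,box=True):
    W=cloud(c,T); px=c["pixels"].astype(float); hsv=cv2.cvtColor(c["pixels"],cv2.COLOR_RGB2HSV)
    near=(W[...,0]>.3)&(W[...,0]<.85)&(W[...,1]<-.02)&(W[...,1]>-.45)&(W[...,2]>.02)&(W[...,2]<.25)
    m=near&(hsv[...,0]<14)&(hsv[...,1]>110)
    P=W[m]; 
    for _ in range(6):
        c0=P.mean(0); nn=np.linalg.svd(P-c0,full_matrices=False)[2][2]; nn*=np.sign(nn[2])
        d=(W[m]-c0)@nn; P=W[m][abs(d)<0.004]
    return W,near,hsv,c0,nn,m&(abs((W-c0)@nn)<.005)
if __name__=="__main__":
  for n in ["scene","side"]:
    c=dict(np.load(n+"0.npz")); W,near,hsv,c0,nn,bm=plane(n,c)
    yaw=np.arctan2(-nn[1],-nn[0]); print(n,"n",nn,"tilt",np.degrees(np.arccos(nn[2])),"yaw up",np.degrees(yaw),bm.sum())
    # card
    d=(W-c0)@nn
    ex=np.array([np.cos(yaw),np.sin(yaw),0]); ex-=nn*(ex@nn); ex/=np.linalg.norm(ex); ey=np.cross(nn,ex)
    uv=lambda P:np.stack([(P-c0)@ex,(P-c0)@ey],-1)*1000
    allp=W[near&(abs(d-.007)<.012)]; 
    r=cv2.minAreaRect(uv(allp).astype(np.float32)); print("outline",r)
    print("board ext",uv(W[bm]).min(0),uv(W[bm]).max(0))
    cm=near&(hsv[...,1]<60)&(hsv[...,2]>60)&(abs(d)<.006); print("card px",cm.sum(),cv2.minAreaRect(uv(W[cm]).astype(np.float32)))
    fm=near&(d>.035)&(d<.09); q=uv(W[fm]); print("high pts",fm.sum())
    k,l,s,ce=cv2.connectedComponentsWithStats(fm.astype(np.uint8))
    for i in range(1,k):
      if s[i,4]>8: Q=uv(W[l==i]); print(ce[i].round(),s[i,4],Q.min(0).round(),Q.max(0).round(),"d",(d[l==i].min()*1000).round(),(d[l==i].max()*1000).round())
    print("c0",c0)
E
python3 shelf.py
```

```text
scene n [-0.27968411  0.25233178  0.92633983] tilt 22.128735785639616 yaw up -42.05686552217509 3471
outline ((-25.531082153320312, -8.241073608398438), (306.52178955078125, 281.04547119140625), 89.54035186767578)
board ext [-160.69881548 -156.24663088] [105.09816167 143.14435661]
card px 745 ((-1.9877166748046875, -10.468109130859375), (197.6581573486328, 271.5299377441406), 0.13919547200202942)
high pts 330
[ 78. 159.] 101 [ 108. -157.] [ 144. -137.] d 36.0 90.0
[180. 191.] 47 [-140.    6.] [-113.   17.] d 35.0 52.0
[156. 198.] 77 [-64.  18.] [-34.  31.] d 35.0 60.0
[106. 242.] 104 [107. 123.] [143. 142.] d 35.0 90.0
c0 [ 0.59882513 -0.26300221  0.09336653]
side n [-0.27878797  0.25106725  0.92695335] tilt 22.035229285688356 yaw up -42.005155898920606 1697
outline ((-27.449623107910156, -7.4954071044921875), (314.06976318359375, 281.300537109375), 89.88145446777344)
board ext [-161.47492519 -162.65016923] [102.89420059 148.99651108]
card px 349 ((2.734100341796875, -15.688217163085938), (210.91629028320312, 265.0432434082031), 0.8804669976234436)
high pts 290
[121. 155.] 80 [ 108. -157.] [ 141. -132.] d 35.0 90.0
[117. 201.] 108 [105. 119.] [142. 148.] d 35.0 90.0
[170. 198.] 65 [-65.  21.] [-36.  38.] d 35.0 59.0
[192. 202.] 37 [-142.    5.] [-116.   20.] d 35.0 51.0
c0 [ 0.59976261 -0.26349816  0.092978  ]
```

```bash
cat >> shelf.py <<'E'
  print("---card")
  for n in ["scene","side"]:
    c=dict(np.load(n+"0.npz")); W,near,hsv,c0,nn,bm=plane(n,c)
    yaw=np.radians(-42.03); ex=np.array([np.cos(yaw)*np.cos(np.radians(22)),np.sin(yaw)*np.cos(np.radians(22)),np.sin(np.radians(22))]); ey=np.array([-np.sin(yaw),np.cos(yaw),0]); 
    d=(W-c0)@nn
    cx=np.array([.6,-.263,0]); cx[2]=c0[2]-(nn[:2]@(cx-c0)[:2])/nn[2]
    uv=lambda P:np.stack([(P-cx)@ex,(P-cx)@ey],-1)*1000
    print("cx",cx)
    rgb=c["pixels"].astype(int); cm=near&(rgb.min(-1)>70)&(rgb.max(-1)-rgb.min(-1)<35)&(abs(d)<.004)
    U=uv(W)
    cm&=(abs(U[...,0])<85)&(abs(U[...,1])<85)
    Q=U[cm]; print(n,cm.sum(),"x",np.percentile(Q[:,0],[0,1,5,95,99,100]).round(1),"y",np.percentile(Q[:,1],[0,1,5,95,99,100]).round(1))
    o=near&(abs(d-.007)<.012); P=U[o]; print("outl",np.percentile(P,[.3,99.7],axis=0).round(1))
    im=c["pixels"][:,:,::-1].copy(); im[cm]=(0,255,0); b=(50,110,220,280)
    cv2.imwrite(f"pics/{n}_card.png",cv2.resize(im[b[1]:b[3],b[0]:b[2]],None,fx=3.5,fy=3.5,interpolation=cv2.INTER_NEAREST))
E
python3 shelf.py | sed -n '/---card/,$p'
```

```text
---card
cx [ 0.6        -0.263       0.09372064]
scene 504 x [-64.4 -62.7 -55.5  54.1  58.5  59.1] y [-17.  -14.8 -12.2  55.   57.1  57.6]
outl [[-164.2 -158.4]
 [ 105.2  141.9]]
cx [ 0.6        -0.263       0.09291447]
side 219 x [-60.7 -60.6 -56.3  53.5  57.7  61.2] y [19.7 22.2 24.2 55.8 58.1 60.6]
outl [[-165.9 -160.4]
 [ 107.5  146.9]]
```

View pics/scene_card.png

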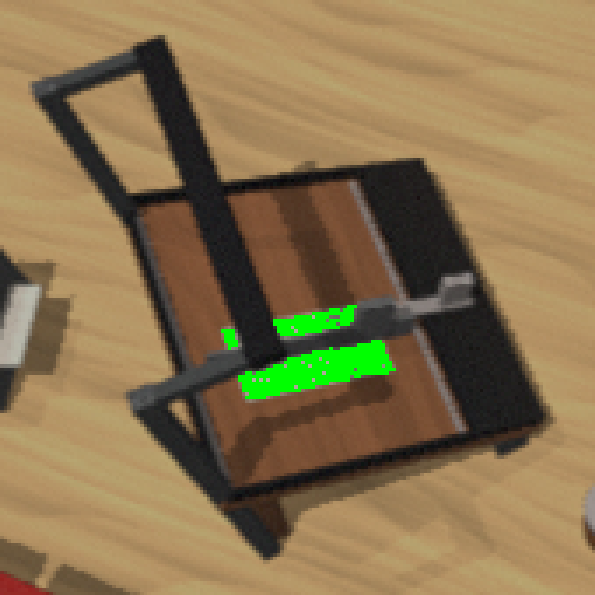

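```bash
cat >> h.py <<'E'
a=np.radians(22); yaw=np.radians(-42.03)
EX=np.array([np.cos(yaw)*np.cos(a),np.sin(yaw)*np.cos(a),np.sin(a)]); EY=np.array([-np.sin(yaw),np.cos(yaw),0]); N=np.cross(EX,EY)
RC=np.stack([EX,EY,N],1)
C=np.array([.6,-.263,.0930])-.001*EX+.0215*EY
def toC(W): return (W-C)@RC*1000
def fromC(p): return C+RC@(np.array(p)/1000.)
def goto(obs,P,Rt):
    R0=R.from_quat(obs["ee_rot"]); rv=np.degrees((R0.inv()*Rt).as_rotvec()); d=R0.inv().apply(P-obs["position"])*1000
    return rv.round(1),d.round(1)
def grip_rot(approach,zdir):
    x=np.array(approach)/np.linalg.norm(approach); z=np.array(zdir)-x*(np.array(zdir)@x); z/=np.linalg.norm(z); return R.from_matrix(np.stack([x,np.cross(z,x),z],1))
E
python3 - <<'E'
from h import *
from workcell import readout
for n in ["scene","side"]:
    c=dict(np.load(n+"0.npz")); U=toC(cloud(c)); x,y,d=U[...,0],U[...,1],U[...,2]
    for nm,m in [("lock",(x<-95)&(x>-150)&(abs(y)<40)&(d>25)&(d<70)),("div",(x<-20)&(x>-75)&(abs(y)<40)&(d>32)&(d<70))]:
        Q=U[m]; t=Q[Q[:,2]>np.percentile(Q[:,2],85)-4]
        print(n,nm,m.sum(),"x",np.percentile(Q[:,0],[2,98]).round(1),"y",np.percentile(Q[:,1],[2,98]).round(1),"top d",np.percentile(Q[:,2],[50,90,98]).round(1),"top mean",np.median(t,0).round(1),t.min(0).round(1),t.max(0).round(1))
o=readout.get_obs(); R0=R.from_quat(o["ee_rot"]); print(R0.as_matrix().round(3))
for s in (1,-1):
    print(goto(o,fromC([-126,-10,44+60]),grip_rot(-N,s*EY)))
E
```

```text
scene lock 69 x [-140.  -113.1] y [-15.   -5.1] top d [42.3 49.6 51.1] top mean [-125.9  -10.7   48.9] [-140.   -15.9   45.4] [-113.3   -5.4   52. ]
scene div 81 x [-62.8 -33.8] y [-3.1  8.1] top d [50.4 57.5 59.4] top mean [-48.1   2.9  55.5] [-63.1  -3.8  52.6] [-33.8   7.5  60.2]
side lock 57 x [-140.6 -115.4] y [-16.5  -1.8] top d [39.3 47.9 49.9] top mean [-127.5   -9.2   46.5] [-140.8  -16.7   42.8] [-116.1   -3.4   50.6]
side div 69 x [-64.1 -36.1] y [-0.4 15. ] top d [47.9 56.3 58.4] top mean [-50.4   6.3  55.7] [-64.2  -1.4  52.3] [-36.1  13.3  58.9]
[[-0.    -0.947  0.321]
 [-0.001  0.321  0.947]
 [-1.    -0.    -0.001]]
(array([ 23. ,   4.4, -21.7]), array([  89.5, -513.3, -608.6]))
(array([-154.1,   29.9,    6.1]), array([  89.5, -513.3, -608.6]))
```

```bash
python3 -m inch '[[[4,1,-4],[-20,-60,-50],0.5],[[8,2,-8],[-20,-120,-100],0.5],[[12,2,-11],[-20,-181,-145],0.5],[[16,3,-15],[-20,-230,-185],0.5],[[20,4,-18],[-20,-280,-224],0.5],[[23,4,-22],[-20,-330,-265],0.5],[[23,4,-22],[-20,-362,-310],0.5],[[23,4,-22],[-15,-390,-360],0.5],[[23,4,-22],[-10,-420,-410],0.5],[[23,4,-22],[0,-450,-460],0.5]]'
python3 - <<'E'
from h import *
from workcell import readout
o=readout.get_obs();print(o["joint_pos"].round(2),o["position"])
for s in (1,):
    print(goto(o,fromC([-127,-10,26+70]),grip_rot(-N,s*EY)))
E
```

```text
clock: 1.4
position: [0.473, 0.0374, 0.2351]
ee_rot: [-0.405, 0.576, 0.159, 0.692]
ft_force: [1.5, 0.0, 0.1]
grip_width: 0.499
[-0.87 -0.22  0.39  2.07  0.48  1.17  0.19] [0.47298848 0.0374158  0.23507436]
(array([-0.1,  0.5,  0.2]), array([ 145.7,  -92.4, -127.8]))
```

```bash
python3 -m inch '[[[0,0,0],[35,-25,-33],0.5],[[0,0,0],[73,-46,-64],0.5],[[0,0,0],[110,-70,-96],0.5],[[0,0,0],[146,-92,-128],0.5],[[0,0.5,0],[146,-92,-128],0.5],[[0,0.5,0],[146,-92,-128],0.5]]'
python3 - <<'E'
from h import *
from workcell import readout,camera
o=readout.get_obs();print(o["joint_pos"].round(2),toC(o["position"]).round(1))
c=camera("wrist"); cv2.imwrite("pics/w1.png",c["pixels"][:,:,::-1])
Tt=np.eye(4);Tt[:3,:3]=R.from_quat(o["ee_rot"]).as_matrix();Tt[:3,3]=o["position"]
np.savez("w1.npz",TW=Tt@c["T_tool_cam"],**c)
U=toC(cloud(c,Tt@c["T_tool_cam"])); x,y,d=U[...,0],U[...,1],U[...,2]
for nm,m in [("lock",(x<-95)&(x>-150)&(abs(y+10)<14)&(d>30)&(d<56)),("div",(x<-20)&(x>-75)&(abs(y)<40)&(d>32)&(d<70))]:
    Q=U[m]
    if len(Q): print(nm,m.sum(),np.percentile(Q,[2,98],axis=0).round(1))
b=(abs(d)<6)&(x>-60)&(x<100); print(b.sum(), np.nanmedian(d[b]) if b.any() else 0)
E
```

```text
clock: 2.15
position: [0.4927, -0.1505, 0.1337]
ee_rot: [-0.406, 0.579, 0.157, 0.69]
ft_force: [0.3, 0.7, 0.3]
grip_width: 0.496
[-0.72 -0.12  0.75  2.19  0.47  0.78  0.57] [-127.5   -9.8   95.8]
lock 570 [[-142.1  -16.3   32.4]
 [-116.9   -7.    49. ]]
div 659 [[-66.6  -2.9  33.6]
 [-38.1   6.8  56.8]]
11272 0.13207536896974176
```

View pics/w1.png

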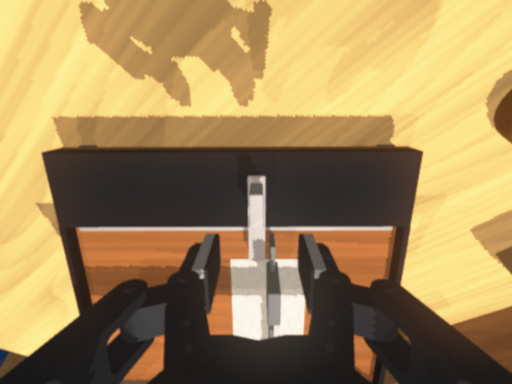

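```bash
python3 - <<'E'
from h import *
c=dict(np.load("w1.npz")); U=toC(cloud(c,c["TW"])); x,y,d=U[...,0],U[...,1],U[...,2]
rgb=c["pixels"].astype(int)
cm=(rgb.min(-1)>110)&(rgb.max(-1)-rgb.min(-1)<45)&(abs(d)<5)&(x>-75)&(abs(y)<60)
print(cm.sum())
for lo,hi in [(-61,-45),(-45,-30),(-30,-15),(-15,0)]:
    q=y[cm&(x>lo)&(x<hi)]; print(lo,len(q),np.percentile(q,[1,99]).round(1) if len(q) else 0)
q=x[cm&((y<-8)|(y>10))]; print("x low edge",np.percentile(q,[.5,1,3]).round(1))
# apron: side extents
ap=(abs(d-14)<5)&(rgb.max(-1)<60)
Q=U[ap]; print("apron",np.percentile(Q,[.5,99.5],axis=0).round(1))
for lo,hi in [(-160,-145),(-145,-130),(-130,-110)]:
    q=U[ap&(x>lo)&(x<hi)]; print(np.percentile(q[:,1],[1,99]).round(1))
b=(abs(d)<6)&(rgb[...,0]-rgb[...,2]>60)&(x>-90)&(abs(y+30)<140); A=np.c_[x[b],y[b],np.ones(b.sum())]; print("plane",np.linalg.lstsq(A,d[b],rcond=None)[0])
E
```

```text
4375
-61 791 [-35.5  26.9]
-45 730 [-35.2  30.6]
-30 729 [-35.5  34.2]
-15 726 [-34.9  34.8]
x low edge [-60.6 -60.2 -58.3]
apron [[-166.  -177.     9.7]
 [  56.8  115.    15.4]]
[-160.9   87.9]
[-170.5   95.5]
[-174.8   96.5]
plane [ 0.00050927  0.00081279 -0.09817285]
```

```bash
python3 -m inch '[[[0,0,0],[30,0,-1],0.5],[[0,0,0],[60,0,-1],0.5],[[0,0,0],[70,0,-1],0.5],[[0,0,0],[70,0,-1],0.5],[[0,0,0],[70,0,-1],1],[[0,0,0],[70,0,-1],1],[[0,0,0],[70,0,-1],1],[[0,0,0],[70,0,-1],1],[[0,0,0],[70,0,-1],1]]' 40
python3 - <<'E'
from h import *
from workcell import readout,camera
o=readout.get_obs();print(toC(o["position"]).round(1),o["grip_width"])
c=camera("wrist"); cv2.imwrite("pics/w2.png",c["pixels"][:,:,::-1])
E
```

```text
clock: 3.32
position: [0.5111, -0.1693, 0.0696]
ee_rot: [-0.406, 0.579, 0.157, 0.69]
ft_force: [-11.0, -1.9, 12.8]
grip_width: 0.105
[-127.2  -11.4   26.5] 0.10467185250534664
```

View pics/w2.png

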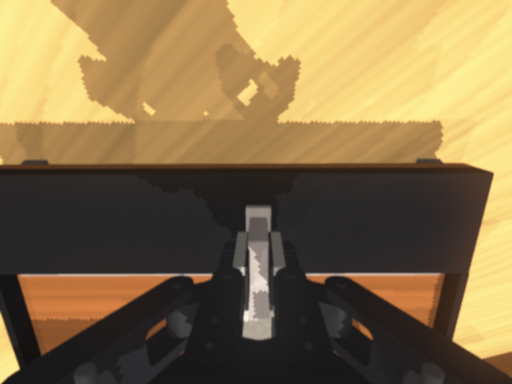

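```bash
python3 -m inch '[[[0,0,0],[0,8,0],1],[[0,0,0],[0,16,0],1],[[0,0,0],[0,24,0],1],[[0,0,0],[0,29,0],1],[[0,0,0],[0,32,0],1],[[0,0,0],[0,34,0],1]]' 60
python3 - <<'E'
from h import *
from workcell import readout,camera
o=readout.get_obs();print(toC(o["position"]).round(1),RC.T@o["ft_force"])
E
```

```text
clock: 4.12
position: [0.4901, -0.1504, 0.0588]
ee_rot: [-0.407, 0.577, 0.155, 0.691]
ft_force: [16.9, -23.8, -4.8]
grip_width: 0.097
[-157.3  -11.5   27.1] [ 24.59609271  -6.3442811  -15.15326131]
```

```bash
python3 -m inch '[[[0,0,0],[0,1,0],0.5],[[0,0,0],[0,1,0],0.5],[[0,0,0],[0,1,0],0.5],[[0,0,0],[-30,1,0],0.5],[[0,0,0],[-60,1,0],0.5],[[0,0,0],[-90,0,0],0.5],[[0,0,0],[-90,0,0],0.5],[[0,0,0],[-90,0,0],0.5]]'
python3 - <<'E'
from h import *
from workcell import readout,camera
o=readout.get_obs();print(toC(o["position"]).round(1),RC.T@o["ft_force"])
c=camera("wrist"); cv2.imwrite("pics/w3.png",c["pixels"][:,:,::-1])
Tt=np.eye(4);Tt[:3,:3]=R.from_quat(o["ee_rot"]).as_matrix();Tt[:3,3]=o["position"]
np.savez("w3.npz",TW=Tt@c["T_tool_cam"],**c)
U=toC(cloud(c,Tt@c["T_tool_cam"])); x,y,d=U[...,0],U[...,1],U[...,2]
for nm,m in [("lock",(x<-95)&(abs(y+10)<14)&(d>30)&(d<56)),("div",(x<-20)&(x>-75)&(abs(y)<40)&(d>32)&(d<70))]:
    Q=U[m]
    if len(Q): print(nm,m.sum(),np.percentile(Q,[2,98],axis=0).round(1))
print(goto(o,fromC([-51,2.3,28]),grip_rot(-N,EY)))
E
```

```text
clock: 5.12
position: [0.4642, -0.1273, 0.1414]
ee_rot: [-0.407, 0.577, 0.155, 0.691]
ft_force: [-0.4, -0.4, 0.2]
grip_width: 0.497
[-158.6  -11.6  116.7] [ 0.0076512  -0.55276185  0.16983255]
lock 474 [[-172.3  -16.3   31.9]
 [-147.6   -6.8   49.1]]
div 525 [[-66.8  -2.9  33.4]
 [-38.1   6.6  56.8]]
(array([-0.2,  0.1,  0.5]), array([  89.6, -106.8,   14.1]))
```

View pics/w3.png

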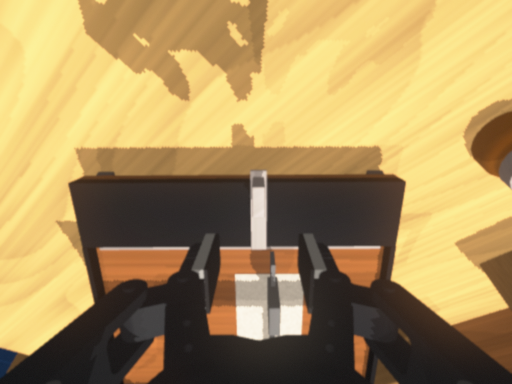

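Lock moved 30 mm and pressed against its stop at 25 N; the fin is now at (259,180), and its bolt ends at the apron edge. The divider comes next.

```bash
python3 -m inch '[[[0,0,0],[0,-50,7],0.5],[[0,0,0],[0,-107,14],0.5],[[0,0,0],[40,-107,14],0.5],[[0,0,0],[80,-107,14],0.5],[[0,0,0],[89,-107,14],0.5],[[0,0,0],[89,-107,14],0.5],[[0,0,0],[89,-107,14],1],[[0,0,0],[89,-107,14],1],[[0,0,0],[89,-107,14],1],[[0,0,0],[89,-107,14],1]]' 40
python3 - <<'E'
from h import *
from workcell import readout,camera
o=readout.get_obs();print(toC(o["position"]).round(1),RC.T@o["ft_force"])
E
```

```text
clock: 6.42
position: [0.5725, -0.2059, 0.1011]
ee_rot: [-0.407, 0.577, 0.156, 0.691]
ft_force: [-4.6, 3.3, 9.8]
grip_width: 0.109
[-50.4   2.6  29.4] [-1.55620944 -0.61862561 11.20337173]
```

```bash
python3 -m inch '[[[0,0,0],[0,0,-20],1],[[0,0,0],[0,0,-45],1],[[0,0,0],[0,0,-70],1],[[0,0,0],[0,0,-95],1],[[0,0,0],[0,0,-110],1],[[0,0,0],[0,0,-120],1],[[0,0,0],[0,0,-125],1],[[0,0,0],[0,0,-128],1],[[0,0,0],[0,0,-131],1]]' 60
python3 - <<'E'
from h import *
from workcell import readout,camera
o=readout.get_obs();print(toC(o["position"]).round(1),RC.T@o["ft_force"])
E
```

```text
clock: 7.55
position: [0.4898, -0.298, 0.1016]
ee_rot: [-0.409, 0.573, 0.158, 0.693]
ft_force: [34.2, 12.0, -28.1]
grip_width: 0.102
[ -50.  -121.3   29.9] [  5.528096    31.80266704 -32.53890749]
```

```bash
python3 -m inch '[[[0,0,0],[0,0,0],1],[[0,0,0],[0,0,0],0.5],[[0,0,0],[0,0,0],0.5],[[0,0,0],[0,0,0],0.5],[[0,0,0],[-40,0,0],0.5],[[0,0,0],[-80,0,0],0.5],[[0,0,0],[-100,40,20],0.5],[[0,0,0],[-120,80,40],0.5]]'
python3 - <<'E'
from h import *
from workcell import readout,camera
o=readout.get_obs();print(toC(o["position"]).round(1),RC.T@o["ft_force"],o["joint_pos"].round(2))
c=camera("wrist"); cv2.imwrite("pics/w4.png",c["pixels"][:,:,::-1])
Tt=np.eye(4);Tt[:3,:3]=R.from_quat(o["ee_rot"]).as_matrix();Tt[:3,3]=o["position"]
np.savez("w4.npz",TW=Tt@c["T_tool_cam"],**c)
U=toC(cloud(c,Tt@c["T_tool_cam"])); x,y,d=U[...,0],U[...,1],U[...,2]
for nm,m in [("div",(x<-20)&(x>-75)&(y<-90)&(d>32)&(d<70))]:
    Q=U[m]
    if len(Q): print(nm,m.sum(),np.percentile(Q,[2,98],axis=0).round(1))
rgb=c["pixels"].astype(int)
cm=(rgb.min(-1)>110)&(rgb.max(-1)-rgb.min(-1)<45)&(abs(d)<5)&(x>-75)&(abs(y)<60)
print("card",np.percentile(U[cm],[.5,99.5],axis=0).round(1))
for q,dd,ang in [((.4715,.216),0,137.4)]:
    z=[np.cos(np.radians(ang)),np.sin(np.radians(ang)),0]
    print(goto(o,np.array([*q,.12]),grip_rot([0,0,-1],z)))
E
```

```text
clock: 8.55
position: [0.4257, -0.188, 0.183]
ee_rot: [-0.409, 0.572, 0.157, 0.694]
ft_force: [-0.2, 0.6, -1.3]
grip_width: 0.505
[-131.9  -82.4  150.8] [-1.02314178  0.32449672 -0.96545186] [-0.62 -0.42  0.65  2.26  0.61  0.97  0.59]
div 237 [[ -66.3 -119.9   33.6]
 [ -37.  -114.5   56.4]]
card [[-61.1 -35.2  -1.2]
 [ 58.2  35.9   2.1]]
(array([-88. , -17.2,  18.6]), array([-29.2, 242.2, 331.2]))
```

View pics/w4.png

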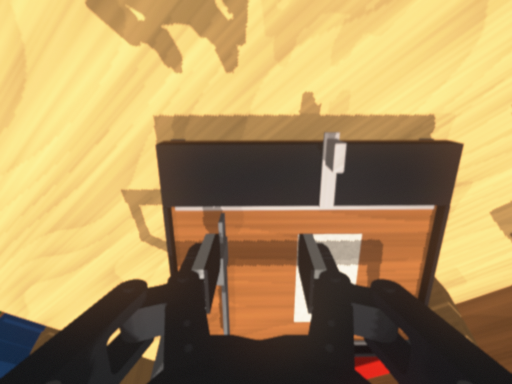

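```bash
python3 -m inch '[[[-10,-2,2],[-20,25,35],0.3],[[-20,-4,4],[-20,52,70],0.2],[[-30,-6,6],[-20,79,105],0.1],[[-40,-8,8],[-25,106,143],0],[[-50,-10,10],[-30,133,180],0],[[-60,-12,13],[-30,160,218],0],[[-70,-14,15],[-30,187,256],0],[[-79,-15,17],[-30,215,294],0],[[-88,-17,18.5],[-29,242,331],0],[[-88,-17,18.5],[-29,242,331],0]]'
cat > tin.py <<'E'
import sys
from h import *
from workcell import readout,camera
tag,L,Wd,cxx,cyy=sys.argv[1],*map(float,sys.argv[2:6]); ztcp=float(sys.argv[6]); zang=float(sys.argv[7])
o=readout.get_obs();print("pos",o["position"].round(4),o["joint_pos"].round(2))
c=camera("wrist"); cv2.imwrite(f"pics/{tag}.png",c["pixels"][:,:,::-1])
Tt=np.eye(4);Tt[:3,:3]=R.from_quat(o["ee_rot"]).as_matrix();Tt[:3,3]=o["position"]; TW=Tt@c["T_tool_cam"]
W=cloud(c,TW); rgb=c["pixels"].astype(int)
m=(abs(W[...,2]-.02)<.006)&(np.hypot(W[...,0]-cxx,W[...,1]-cyy)<.085)&(rgb.max(-1)-rgb.min(-1)<50)
k,l,s,ce=cv2.connectedComponentsWithStats(m.astype(np.uint8)); i=1+np.argmax(s[1:,4]); m=l==i
im=c["pixels"][:,:,::-1].copy(); im[m]=(0,255,0); cv2.imwrite(f"pics/{tag}.png",im)
Q=W[m]; r=cv2.minAreaRect((Q[:,:2]*1000).astype(np.float32)); print("top",np.median(Q[:,2]).round(4),r,m.sum())
E
python3 tin.py lg 112 62 .4715 .216 0 0
```

```text
clock: 9.85
position: [0.4679, 0.2234, 0.1175]
ee_rot: [0.66, -0.255, -0.66, -0.251]
ft_force: [0.1, -1.3, 0.6]
grip_width: 1.0
pos [0.4679 0.2234 0.1175] [-1.22  0.24  0.77  1.91 -0.19  1.07  2.04]
top 0.0196 ((469.8957824707031, 215.90505981445312), (111.82149505615234, 61.85569763183594), 47.34188461303711) 8613
```

View pics/lg.png

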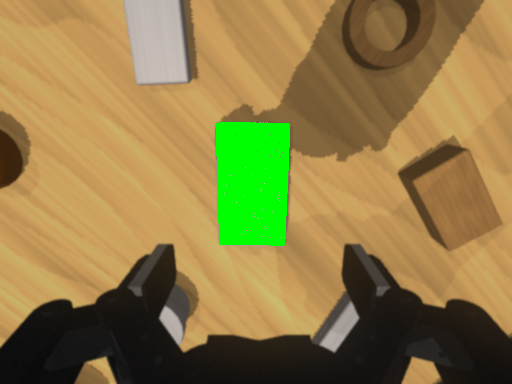

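```bash
cat > go.py <<'E'
import sys
from h import *
from workcell import readout
# world: x y z jaw_azimuth
o=readout.get_obs(); a=list(map(float,sys.argv[2:]))
if sys.argv[1]=="w":
    t=np.radians(a[3]); print(goto(o,np.array(a[:3])/1000,grip_rot([0,0,-1],[np.cos(t),np.sin(t),0])))
else:
    print("now C",toC(o["position"]).round(1),"F",(RC.T@o["ft_force"]).round(1),"ang",np.degrees((grip_rot(-N,EY).inv()*R.from_quat(o["ee_rot"])).as_rotvec()).round(2)); print(goto(o,fromC(a[:3]),grip_rot(-N,a[3]*EY)))
print(o["joint_pos"].round(2),o["grip_width"].round(3))
E
python3 go.py w 469.9 215.9 0.5 137.34
```

```text
(array([ 0.4, -0.2, -0.3]), array([117.7,   2.1,  -4.4]))Traceback (most recent call last):
  File "go.py", line 10, in <module>
    print(o["joint_pos"].round(2),o["grip_width"].round(3))
                                  ^^^^^^^^^^^^^^^^^^^^^
AttributeError: 'float' object has no attribute 'round'
```

```bash
sed -i 's/o\["grip_width"\].round(3)/round(o["grip_width"],3)/' go.py
python3 -m inch '[[[0.4,-0.2,-0.3],[40,2,-4],0],[[0.4,-0.2,-0.3],[85,2,-4.5],0],[[0.4,-0.2,-0.3],[110,2,-4.5],0],[[0.4,-0.2,-0.3],[117.5,2,-4.5],0],[[0.4,-0.2,-0.3],[117.5,2,-4.5],0],[[0.4,-0.2,-0.3],[117.5,2,-4.5],1],[[0.4,-0.2,-0.3],[117.5,2,-4.5],1],[[0.4,-0.2,-0.3],[117.5,2,-4.5],1],[[0.4,-0.2,-0.3],[117.5,2,-4.5],1]]' 50
python3 go.py w 469.9 215.9 0 137.34
```

```text
clock: 11.02
position: [0.4708, 0.2164, 0.0022]
ee_rot: [0.659, -0.256, -0.659, -0.258]
ft_force: [-1.9, -1.2, 9.6]
grip_width: 0.712
(array([-0. ,  0. ,  0.1]), array([2.2, 1. , 0.3]))
[-1.11  0.43  0.69  1.99 -0.37  0.84  2.18] 0.712
```

```bash
python3 -m inch '[[[0,0,0],[-20,0,0],1],[[0,0,0],[-60,0,0],1],[[0,0,0],[-110,0,0],1],[[0,0,0],[-150,0,0],1],[[0,0,0],[-150,0,0],1]]' 60
python3 go.py c -110 0 110 1
```

```text
clock: 11.65
position: [0.4722, 0.217, 0.1554]
ee_rot: [0.66, -0.254, -0.658, -0.26]
ft_force: [-0.5, 0.2, -2.6]
grip_width: 0.704
now C [-361.6  249.4  213.8] F [-1.5 -0.2 -2.3] ang [-88.07 -17.53  16.98]
(array([ 88.1,  17.5, -17. ]), array([  -0.3,  246.4, -274.9]))
[-1.25  0.18  0.81  1.88 -0.15  1.13  2.02] 0.704
```

```bash
python3 -m inch '[[[10,2,-2],[-10,28,-30],1],[[20,4,-4],[-10,55,-61],1],[[30,6,-6],[-10,82,-92],1],[[40,8,-8],[-10,109,-122],1],[[50,10,-10],[-10,137,-153],1],[[60,12,-12],[-10,164,-183],1],[[70,14,-14],[-5,192,-214],1],[[79,16,-15],[0,219,-244],1],[[88,17.5,-17],[0,246,-275],1],[[88,17.5,-17],[0,246,-275],1]]'
python3 go.py c 1 0 45 1
```

```text
clock: 12.9
position: [0.5063, -0.1528, 0.1521]
ee_rot: [-0.404, 0.581, 0.158, 0.689]
ft_force: [0.2, -0.3, -1.9]
grip_width: 0.709
now C [-109.8   -2.3  108.5] F [-0.4 -0.1 -1.8] ang [0.2  0.14 0.05]
(array([-0.2, -0.1, -0.1]), array([  63.4, -110.8,    2.9]))
[-0.91 -0.14  0.93  2.14  0.49  0.84  0.58] 0.709
```

```bash
python3 -m inch '[[[0,0,0],[10,-40,1],1],[[0,0,0],[30,-80,3],1],[[0,0,0],[55,-111,3],1],[[0,0,0],[63,-111,3],1],[[0,0,0],[63,-111,3],1]]'
python3 go.py c 1 0 2 1
python3 - <<'E'
from h import *
from workcell import readout,camera
o=readout.get_obs()
c=camera("wrist"); cv2.imwrite("pics/w5.png",c["pixels"][:,:,::-1])
Tt=np.eye(4);Tt[:3,:3]=R.from_quat(o["ee_rot"]).as_matrix();Tt[:3,3]=o["position"]
U=toC(cloud(c,Tt@c["T_tool_cam"])); np.savez("w5.npz",TW=Tt@c["T_tool_cam"],**c)
x,y,d=U[...,0],U[...,1],U[...,2]; D=toC(o["position"])[2]
m=(abs(d-D-17)<6)&(abs(y)<50)&(x<-20)&(x>-70); Q=U[m]; print(np.percentile(Q,[1,50,99],axis=0).round(1),m.sum())
E
```

```text
clock: 13.52
position: [0.6008, -0.2352, 0.1337]
ee_rot: [-0.404, 0.582, 0.158, 0.688]
ft_force: [-0.3, -0.4, -2.4]
grip_width: 0.705
now C [-0.5 -0.3 44.5] F [-0.9 -0.5 -2.3] ang [0.14 0.24 0.19]
(array([-0.1, -0.2, -0.2]), array([42.5, -1.6,  0.5]))
[-0.65  0.35  1.01  1.9  -0.19  0.71  1.23] 0.705
[[-56.9 -29.8  58. ]
 [-40.2   0.   61.9]
 [-20.4  30.2  63.3]] 10645
```

View pics/w5.png

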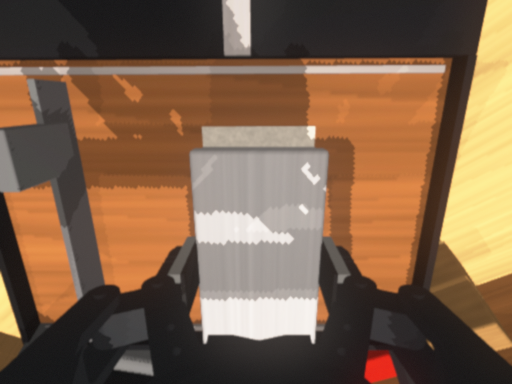

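```bash
python3 -m inch '[[[0,0,0],[20,-1.5,0.5],1],[[0,0,0],[34,-1.5,0.5],1],[[0,0,0],[39,-1.5,0.5],1],[[0,0,0],[41,-1.5,0.5],1],[[0,0,0],[42,-1.5,0.5],1],[[0,0,0],[42,-1.5,0.5],1]]'
python3 go.py c 1 0 2 1
```

```text
clock: 14.32
position: [0.6143, -0.2456, 0.0965]
ee_rot: [-0.404, 0.581, 0.159, 0.689]
ft_force: [-1.1, 0.8, -1.8]
grip_width: 0.707
now C [1.3 1.  3.6] F [-1.9 -0.1 -1.2] ang [0.13 0.11 0.13]
(array([-0.1, -0.1, -0.1]), array([ 1.7,  0.3, -1. ]))
[-0.55  0.43  0.92  1.89 -0.29  0.64  1.3 ] 0.707
```

```bash
python3 -m inch '[[[0,0,0],[1,0.5,-1],1],[[0,0,0],[2,0.5,-1],1],[[0,0,0],[2,0.5,-1],1]]'
python3 go.py c 1 0 2 1
```

```text
clock: 14.7
position: [0.6137, -0.2463, 0.0954]
ee_rot: [-0.404, 0.581, 0.159, 0.689]
ft_force: [-13.9, 8.8, 17.6]
grip_width: 0.708
now C [1.  0.1 2.6] F [-8.4 -2.8 22.4] ang [0.16 0.05 0.18]
(array([-0.2, -0.1, -0.2]), array([ 0.6, -0. , -0.1]))
[-0.54  0.43  0.92  1.89 -0.29  0.64  1.31] 0.708
```

```bash
python3 -m inch '[[[0,0,0],[-0.5,0,0],0.1],[[0,0,0],[-0.5,0,0],0],[[0,0,0],[-0.5,0,0],0],[[0,0,0],[-20,0,0],0],[[0,0,0],[-60,0,0],0],[[0,0,0],[-90,30,0],0],[[0,0,0],[-120,80,0],0],[[0,0,0],[-120,80,0],0]]'
cat > pile.py <<'E'
import sys
from h import *
from workcell import readout,camera
tag=sys.argv[1]; D0=float(sys.argv[2])
o=readout.get_obs()
c=camera("wrist"); 
Tt=np.eye(4);Tt[:3,:3]=R.from_quat(o["ee_rot"]).as_matrix();Tt[:3,3]=o["position"]
U=toC(cloud(c,Tt@c["T_tool_cam"])); x,y,d=U[...,0],U[...,1],U[...,2]
rgb=c["pixels"].astype(int)
m=(abs(d-D0)<5)&(abs(y)<50)&(abs(x)<75)
k,l,s,ce=cv2.connectedComponentsWithStats(m.astype(np.uint8)); i=1+np.argmax(s[1:,4]); m=l==i
im=c["pixels"][:,:,::-1].copy(); cv2.imwrite(f"pics/{tag}.png",im)
print("d",np.percentile(d[m],[5,50,95]).round(1),cv2.minAreaRect(U[m][:,:2].astype(np.float32)),m.sum())
q=U[m]; 
for lo,hi in [(-55,-35),(-35,-15),(-15,5)]:
    t=q[(q[:,0]>lo)&(q[:,0]<hi)]
    if len(t)>20: print(lo,np.percentile(t[:,1],[1,99]).round(1), "d",np.median(t[:,2]).round(1))
print("xmin",np.percentile(q[:,0],[.5,2]).round(1))
E
python3 go.py c -110 0 110 1; python3 pile.py p1 20
```

```text
clock: 15.7
position: [0.5256, -0.1661, 0.1773]
ee_rot: [-0.404, 0.58, 0.159, 0.689]
ft_force: [-0.9, 0.5, -1.3]
grip_width: 1.003
now C [-78.8   0.7 123.2] F [-1.4 -0.2 -0.8] ang [0.18 0.02 0.1 ]
(array([-0.2, -0. , -0.1]), array([13.3, 31.2, -0.8]))
[-1.1  -0.17  1.13  2.07  0.51  0.9   0.6 ] 1.003
d [18.7 19.8 20.8] ((-0.032527923583984375, 0.5746879577636719), (62.04465103149414, 113.76919555664062), 89.9032974243164) 6423
-55 [-29.5  31. ] d 19.9
-35 [-29.4  30.7] d 19.8
-15 [-29.8  30.7] d 19.8
xmin [-56.3 -55.8]
```

View pics/p1.png

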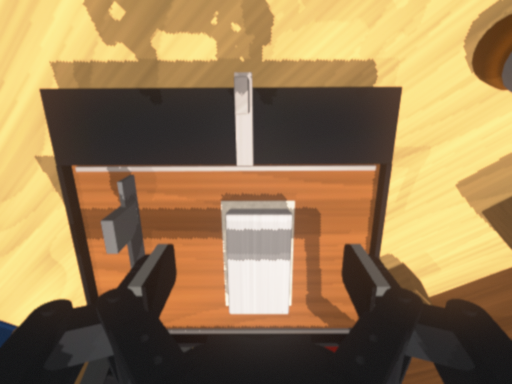

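Large tin lies flat and square on the card: centre (0, 0.6) mm, lid at 19.8 mm. Medium tin next.

```bash
python3 go.py w 497 404 120 110.7
```

```text
(array([-62.2, -11.8,  19.8]), array([-95.6, 396.1, 402.7]))
[-1.11 -0.19  1.13  2.08  0.53  0.9   0.59] 1.005
```

```bash
python3 -m inch '[[[-6,-1,2],[-10,36,37],0],[[-12,-2,4],[-20,76,77],0],[[-19,-4,6],[-29,119,121],0],[[-25,-5,8],[-38,158,161],0],[[-31,-6,10],[-48,198,201],0],[[-38,-7,12],[-58,240,243],0],[[-44,-8,14],[-67,281,284],0],[[-50,-9,16],[-77,321,324],0],[[-57,-11,18],[-87,362,366],0],[[-62,-12,20],[-95.5,396,402.5],0]]'
python3 -m inch '[[[0,0,0],[0,0,0],0]]' >/dev/null; python3 go.py w 499.5 404 120 110.7; python3 tin.py md 100 52 .4995 .404 0 0
```

```text
clock: 17.0
position: [0.4967, 0.4062, 0.1189]
ee_rot: [-0.58, 0.401, 0.584, 0.402]
ft_force: [-0.1, -0.6, 0.2]
grip_width: 0.998
(array([ 0.4,  0.4, -0.2]), array([-3. , -1.3, -7. ]))
[-1.28  0.54  0.71  1.58 -0.38  1.17  1.45] 1.005
pos [0.4957 0.41   0.117 ] [-1.28  0.54  0.71  1.58 -0.38  1.17  1.45]
top 0.0196 ((497.4686584472656, 404.0826416015625), (99.17230987548828, 52.085044860839844), 21.206031799316406) 6395
```

View pics/md.png

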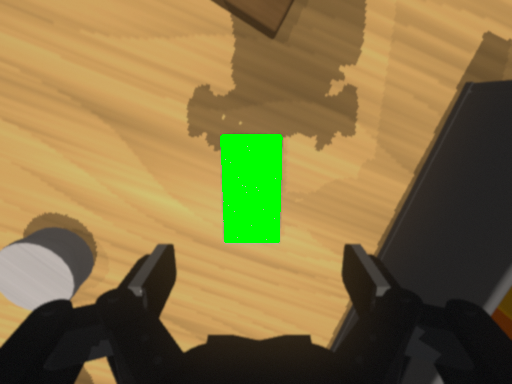

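```bash
python3 - <<'E'
from h import *
t=np.radians(111.1); z=np.array([np.cos(t),np.sin(t)]); l=np.array([z[1],-z[0]])
for n in ["scene","side"]:
    c=dict(np.load(n+"0.npz")); W=cloud(c); q=W[(W[...,2]>.012)&(W[...,2]<.2)&(np.hypot(W[...,0]-.4975,W[...,1]-.404)<.14)]
    v=(q[:,:2]-[.4975,.404])*1000; a=v@z; b=v@l
    m=(abs(b)<30); print(n,"jaw side gaps", a[m&(a>35)].min() if (m&(a>35)).any() else None, a[m&(a<-35)].max() if (m&(a<-35)).any() else None)
    m=(abs(b)<60); print(n,"wide", a[m&(a>35)].min() if (m&(a>35)).any() else None)
E
python3 go.py w 497.4 404.1 2 111.1; python3 tin.py md2 100 52 .4995 .404 0 0
```

```text
scene jaw side gaps None None
scene wide None
side jaw side gaps None None
side wide None
(array([-0.2,  0.3, -0.1]), array([ 1.154e+02,  1.000e-01, -4.200e+00]))
[-1.28  0.53  0.71  1.58 -0.37  1.17  1.45] 0.997
pos [0.4965 0.4076 0.1174] [-1.28  0.53  0.71  1.58 -0.37  1.17  1.45]
top 0.0196 ((497.5891418457031, 404.2020263671875), (99.599609375, 51.86915588378906), 21.20290184020996) 6368
```

```bash
python3 -m inch '[[[0,0.3,0],[40,0,-4],0],[[0,0.3,0],[80,0,-4],0],[[0,0.3,0],[108,0,-4],0],[[0,0.3,0],[116,0,-4],0],[[0,0.3,0],[116,0,-4],0],[[0,0.3,0],[116,0,-4],1],[[0,0.3,0],[116,0,-4],1],[[0,0.3,0],[116,0,-4],1],[[0,0.3,0],[116,0,-4],1],[[0,0.3,0],[116,0,-4],1]]' 50
python3 go.py w 497.5 404.2 0 111.2
```

```text
clock: 18.48
position: [0.4987, 0.4031, 0.0034]
ee_rot: [-0.582, 0.402, 0.582, 0.402]
ft_force: [-1.2, -0.2, 7.1]
grip_width: 0.594
(array([-0.4,  0. , -0. ]), array([3.4, 0.8, 1.4]))
[-1.22  0.66  0.64  1.65 -0.46  0.98  1.51] 0.594
```

```bash
python3 -m inch '[[[0,0,0],[-20,0,0],1],[[0,0,0],[-60,0,0],1],[[0,0,0],[-110,0,0],1],[[0,0,0],[-150,0,0],1],[[0,0,0],[-150,0,0],1]]' 60
python3 go.py c -110 0 110 1
```

```text
clock: 19.1
position: [0.5006, 0.4039, 0.1583]
ee_rot: [0.582, -0.399, -0.582, -0.404]
ft_force: [-0.4, 0.5, -1.1]
grip_width: 0.592
now C [-457.   407.3  255.5] F [-1.   0.1 -0.8] ang [-61.88 -12.42  19.57]
(array([ 61.9,  12.4, -19.6]), array([   1.7,  190. , -520.9]))
[-1.29  0.49  0.74  1.54 -0.35  1.23  1.43] 0.592
```

```bash
python3 -m inch '[[[6,1,-2],[-5,19,-50],1],[[12,2,-4],[-10,38,-104],1],[[19,4,-6],[-10,57,-156],1],[[25,5,-8],[-10,76,-208],1],[[31,6,-10],[-10,95,-260],1],[[37,7,-12],[-10,114,-312],1],[[43,9,-14],[-10,133,-365],1],[[50,10,-16],[-5,152,-417],1],[[56,11,-18],[0,171,-469],1],[[62,12.5,-19.5],[0,190,-521],1]]'
python3 go.py c 0.8 0.5 65 1
```

```text
clock: 20.35
position: [0.5062, -0.1526, 0.1543]
ee_rot: [-0.403, 0.581, 0.157, 0.689]
ft_force: [1.2, 0.2, -1.3]
grip_width: 0.588
now C [-109.2   -2.3  110.6] F [ 0.2  0.9 -1.4] ang [0.34 0.14 0.08]
(array([-0.3, -0.1, -0.1]), array([  45.5, -110. ,    3.5]))
[-1.17 -0.26  1.14  2.15  0.64  0.91  0.47] 0.588
```

```bash
python3 -m inch '[[[-0.3,0,0],[0,-40,2],1],[[-0.3,0,0],[15,-80,3],1],[[-0.3,0,0],[40,-110,3],1],[[-0.3,0,0],[45,-110,3],1],[[-0.3,0,0],[45,-110,3],1]]'
python3 go.py c 0.8 0.5 24 1; python3 pile.py p2a 82
```

```text
clock: 20.98
position: [0.5961, -0.2318, 0.1525]
ee_rot: [-0.405, 0.581, 0.158, 0.688]
ft_force: [0.4, 0.8, -0.5]
grip_width: 0.593
now C [ 1.2 -0.9 64.1] F [-0.4  0.9 -0.4] ang [0.05 0.27 0.1 ]
(array([-0.1, -0.3, -0.1]), array([40.1,  0.4,  1.6]))
[-0.75  0.34  1.12  1.9  -0.21  0.74  1.25] 0.593
d [79.1 80.2 81.3] ((0.3649940490722656, -0.3817863464355469), (77.9319076538086, 98.91466522216797), 89.88410186767578) 18621
-55 [-25.5  24.7] d 80.1
-35 [-25.7  24.7] d 80.2
-15 [-37.2  36.3] d 80.2
xmin [-48.7 -47.9]
```

View pics/p2a.png

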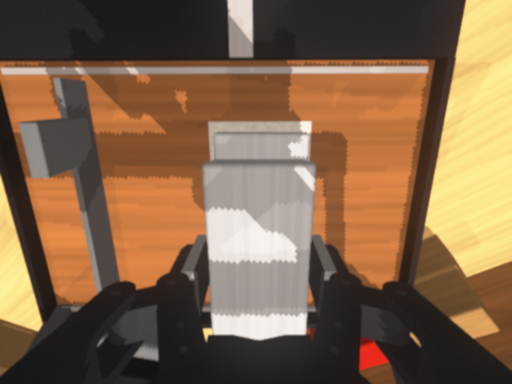

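```bash
python3 -m inch '[[[0,-0.2,0],[18,0.6,1],1],[[0,-0.2,0],[30,0.6,1],1],[[0,-0.2,0],[36,0.6,1],1],[[0,-0.2,0],[38,0.6,1],1],[[0,-0.2,0],[39.5,0.6,1],1],[[0,-0.2,0],[39.5,0.6,1],1]]'
python3 go.py c 0.6 0.1 23.5 1
```

```text
clock: 21.78
position: [0.6072, -0.2412, 0.1153]
ee_rot: [-0.405, 0.58, 0.159, 0.689]
ft_force: [0.4, 1.3, -1.9]
grip_width: 0.59
now C [ 0.8 -0.5 24.1] F [-1.3  1.2 -1.6] ang [0.07 0.07 0.09]
(array([-0.1, -0.1, -0.1]), array([0.6, 0.2, 0.6]))
[-0.64  0.42  1.02  1.9  -0.3   0.68  1.32] 0.59
```

```bash
python3 -m inch '[[[0,0,0],[0.5,0.2,0.7],1],[[0,0,0],[1.5,0.2,0.7],1],[[0,0,0],[1.5,0.2,0.7],1]]'
python3 go.py c 0.6 0.1 23.5 1
```

```text
clock: 22.15
position: [0.6079, -0.2406, 0.1149]
ee_rot: [-0.404, 0.58, 0.159, 0.689]
ft_force: [-17.0, 9.2, 21.4]
grip_width: 0.592
now C [ 0.8  0.4 23.7] F [-9.4 -4.6 26.9] ang [0.09 0.   0.16]
(array([-0.1, -0. , -0.2]), array([ 0.2,  0.2, -0.3]))
[-0.63  0.42  1.02  1.9  -0.3   0.68  1.32] 0.592
```

```bash
python3 -m inch '[[[0,0,0],[-0.5,0,-0.3],1],[[0,0,0],[-0.5,0,-0.3],0.2],[[0,0,0],[-0.5,0,-0.3],0],[[0,0,0],[-0.5,0,-0.3],0],[[0,0,0],[-20,0,0],0],[[0,0,0],[-60,0,0],0],[[0,0,0],[-80,30,0],0],[[0,0,0],[-100,80,0],0],[[0,0,0],[-100,80,0],0]]'
python3 go.py c -80 0 123 1; python3 pile.py p2 40; python3 pile.py p2b 20; python3 go.py w 438.5 71.5 120 141
```

```text
clock: 23.28
position: [0.5258, -0.1678, 0.1775]
ee_rot: [-0.402, 0.583, 0.162, 0.687]
ft_force: [0.2, -0.9, -0.6]
grip_width: 0.999
now C [-77.5  -0.5 122.9] F [ 0.4 -0.6 -0.9] ang [0.06 0.19 0.63]
(array([-0.1, -0.2, -0.6]), array([-0.1,  2.5,  0.5]))
[-1.18 -0.2   1.2   2.06  0.54  0.92  0.59] 0.999
d [38.6 39.8 40.8] ((-0.5399703979492188, 0.6102695465087891), (52.057647705078125, 100.25238800048828), 89.90435028076172) 5514
-55 [-24.5  25.8] d 39.7
-35 [-24.7  25.9] d 39.8
-15 [-24.5  26.1] d 39.9
xmin [-50.2 -49.7]
d [17.  19.6 21.1] ((-1.0213127136230469, 0.6002254486083984), (62.08864974975586, 111.10525512695312), 89.76984405517578) 1294
-55 [-30.   31.3] d 19.8
-35 [-30.1  31.6] d 19.6
-15 [-30.4  31. ] d 19.7
xmin [-56.5 -56.3]
(array([-91.9, -16.9,  16.5]), array([-26.9, 229.4, 118.2]))
[-1.18 -0.21  1.2   2.07  0.54  0.92  0.59] 1.001
```

View pics/p2.png

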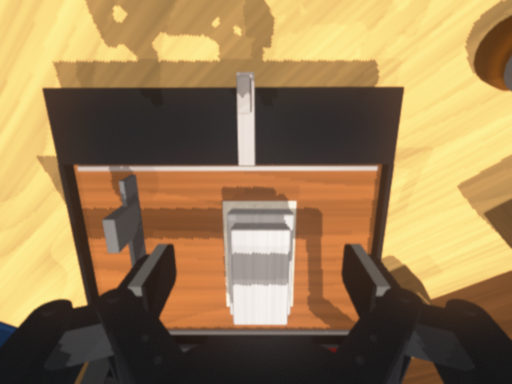

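Both are square and concentric within 0.5 mm; the medium tin's lid is at 39.8 mm. Small tin next.

```bash
python3 go.py w 438 72 120 -39
```

```text
(array([85.9, 16.3, 16.7]), array([-27.2, 230.1, 118.3]))
[-1.18 -0.21  1.2   2.07  0.54  0.92  0.59] 1.001
```

```bash
python3 -m inch '[[[9,2,2],[-10,26,13],0],[[19,4,4],[-15,51,26],0],[[28,5,5],[-20,77,39],0],[[38,7,7],[-25,102,53],0],[[47,9,9],[-27,128,66],0],[[57,11,11],[-27,153,79],0],[[66,13,13],[-27,179,92],0],[[76,15,15],[-27,204,105],0],[[86,16.5,16.5],[-27,230,118],0],[[86,16.5,16.5],[-27,230,118],0]]'
python3 -m inch '[[[0,0,0],[0,0,0],0]]'>/dev/null; python3 tin.py sm 88 42 .438 .072 0 0;  python3 go.py w 437.5 71.5 3 -39
```

```text
clock: 24.62
position: [0.4378, 0.0726, 0.1188]
ee_rot: [0.235, 0.668, -0.238, 0.665]
ft_force: [-0.4, 0.4, 0.0]
grip_width: 0.997
pos [0.4386 0.072  0.1187] [-1.21  0.01  0.97  2.09 -0.01  1.05 -0.92]
top 0.0196 ((437.46612548828125, 72.01210021972656), (87.50871276855469, 41.96342849731445), 50.503902435302734) 4479
(array([-0. , -0.1,  0.3]), array([115.7,  -0.4,  -0.3]))
[-1.21  0.01  0.97  2.09 -0.01  1.05 -0.92] 1.001
```

View pics/sm.png

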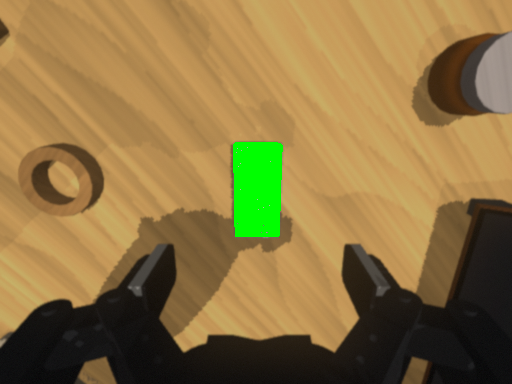

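```bash
python3 -m inch '[[[0.5,0,0.3],[40,0,-0.5],0],[[0.5,0,0.3],[85,0,-0.5],0],[[0.5,0,0.3],[108,-0.5,-0.5],0],[[0.5,0,0.3],[116,-0.5,-0.5],0],[[0.5,0,0.3],[116,-0.5,-0.5],0],[[0.5,0,0.3],[116,-0.5,-0.5],1],[[0.5,0,0.3],[116,-0.5,-0.5],1],[[0.5,0,0.3],[116,-0.5,-0.5],1],[[0.5,0,0.3],[116,-0.5,-0.5],1],[[0.5,0,0.3],[116,-0.5,-0.5],1]]' 50
python3 go.py w 437.5 72 0 -39.5
```

```text
clock: 26.05
position: [0.4378, 0.072, 0.0035]
ee_rot: [0.239, 0.666, -0.238, 0.665]
ft_force: [-3.5, -0.4, 11.1]
grip_width: 0.478
(array([ 0. , -0.1, -0.1]), array([ 3.5, -0.2, -0.2]))
[-1.08  0.31  0.9   2.18 -0.35  0.79 -0.64] 0.478
```

```bash
python3 -m inch '[[[0,0,0],[-20,0,0],1],[[0,0,0],[-60,0,0],1],[[0,0,0],[-110,0,0],1],[[0,0,0],[-150,0,0],1],[[0,0,0],[-150,0,0],1]]' 60
python3 go.py c -110 0 110 1
```

```text
clock: 26.68
position: [0.4395, 0.0727, 0.156]
ee_rot: [0.242, 0.665, -0.236, 0.666]
ft_force: [0.1, 0.1, -1.4]
grip_width: 0.476
now C [-294.3  120.3  187.2] F [-0.5  0.2 -1.3] ang [86.34 16.55 17.98]
(array([-86.3, -16.5, -18. ]), array([   1.1, -129.2,  194.3]))
[-1.33 -0.11  1.04  2.05  0.09  1.14 -1.02] 0.476
```

```bash
python3 -m inch '[[[-10,-2,-2],[-10,-14,21],1],[[-19,-4,-4],[-10,-28,43],1],[[-29,-6,-6],[-10,-43,65],1],[[-38,-7,-8],[-10,-57,86],1],[[-48,-9,-10],[-10,-72,108],1],[[-58,-11,-12],[-10,-86,130],1],[[-67,-13,-14],[-5,-100,151],1],[[-77,-15,-16],[0,-115,173],1],[[-86,-16.5,-18],[0,-129,194],1],[[-86,-16.5,-18],[0,-129,194],1]]'
python3 go.py c -0.4 0.1 85 1
```

```text
clock: 27.92
position: [0.5059, -0.1514, 0.1532]
ee_rot: [-0.403, 0.581, 0.157, 0.689]
ft_force: [0.2, 0.8, -1.5]
grip_width: 0.475
now C [-110.5   -1.6  110. ] F [-0.9  0.7 -1.2] ang [0.36 0.16 0.13]
(array([-0.4, -0.2, -0.1]), array([  24.7, -110.1,    2.5]))
[-1.28 -0.36  1.2   2.15  0.75  0.97  0.38] 0.475
```

```bash
python3 -m inch '[[[-0.3,0,0],[0,-40,2],1],[[-0.3,0,0],[5,-80,2.5],1],[[-0.3,0,0],[20,-110,2.5],1],[[-0.3,-0.2,0],[24,-110,2.5],1],[[-0.3,-0.2,0],[24,-110,2.5],1]]'
python3 go.py c -0.3 0.1 44 1; python3 pile.py p3a 101
```

```text
clock: 28.55
position: [0.5891, -0.2265, 0.1702]
ee_rot: [-0.404, 0.582, 0.158, 0.688]
ft_force: [-0.0, -0.4, -1.3]
grip_width: 0.472
now C [-0.3 -1.7 83.7] F [-0.2 -0.3 -1.3] ang [0.23 0.26 0.16]
(array([-0.2, -0.3, -0.2]), array([39.7, -0.1,  1.9]))
[-0.82  0.29  1.17  1.9  -0.14  0.78  1.2 ] 0.472
d [ 98.5  99.6 100.7] ((0.870849609375, -1.211181640625), (88.73201751708984, 67.94606018066406), 0.11313117295503616) 13499
-55 [-21.3  19. ] d 99.5
-35 [-21.5  19.2] d 99.6
-15 [-33.4  31. ] d 99.7
xmin [-43.1 -42.5]
```

View pics/p3a.png

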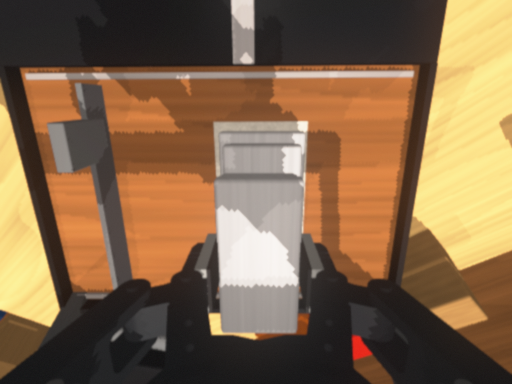

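```bash
python3 -m inch '[[[-0.2,-0.2,0],[18,0,1.5],1],[[-0.2,-0.2,0],[30,0,1.8],1],[[-0.2,-0.2,0],[36,0,1.8],1],[[-0.2,-0.2,0],[38,0,1.8],1],[[-0.2,-0.2,0],[39,0,1.8],1],[[-0.2,-0.2,0],[39,0,1.8],1]]'
python3 go.py c -0.3 0.1 43.5 1
```

```text
clock: 29.35
position: [0.6008, -0.2336, 0.1345]
ee_rot: [-0.404, 0.58, 0.16, 0.689]
ft_force: [-0.1, -0.5, -1.1]
grip_width: 0.479
now C [-1.1  0.8 45.7] F [-0.1 -0.5 -1.1] ang [-0.01 -0.05  0.19]
(array([ 0. ,  0. , -0.2]), array([ 2.2, -0.8, -0.7]))
[-0.7   0.37  1.07  1.91 -0.24  0.71  1.28] 0.479
```

```bash
python3 -m inch '[[[0,0,0],[1,-0.8,-0.7],1],[[0,0,0],[2,-0.8,-0.7],1],[[0,0,0],[2.5,-0.8,-0.7],1],[[0,0,0],[2.5,-0.8,-0.7],1]]'
python3 go.py c -0.3 0.1 43.5 1
```

```text
clock: 29.85
position: [0.6015, -0.2352, 0.1333]
ee_rot: [-0.404, 0.58, 0.161, 0.689]
ft_force: [-12.8, 7.7, 17.6]
grip_width: 0.474
now C [-0.1  0.1 43.9] F [-7.  -2.9 21.8] ang [ 0.01 -0.08  0.23]
(array([-0. ,  0.1, -0.2]), array([ 0.4,  0.2, -0. ]))
[-0.69  0.37  1.06  1.9  -0.25  0.71  1.29] 0.474
```

```bash
python3 -m inch '[[[0,0,0],[-0.5,0,0],1],[[0,0,0],[-0.5,0,0],0.2],[[0,0,0],[-0.5,0,0],0],[[0,0,0],[-0.5,0,0],0],[[0,0,0],[-20,0,0],0],[[0,0,0],[-60,0,0],0],[[0,0,0],[-70,40,0],0],[[0,0,0],[-80,80,0],0],[[0,0,0],[-80,80,0],0]]'
python3 go.py c -80 0 123 1; python3 pile.py p3 60; python3 pile.py p3b 40;python3 pile.py p3c 20
```

```text
clock: 30.98
position: [0.5239, -0.164, 0.1777]
ee_rot: [-0.404, 0.579, 0.162, 0.69]
ft_force: [-0.3, -0.4, -1.2]
grip_width: 1.001
now C [-81.2   1.1 124.5] F [-0.4 -0.5 -1.1] ang [-0.05 -0.25  0.27]
(array([ 0.1,  0.3, -0.3]), array([ 1.5, -1.2, -1.1]))
[-1.11 -0.19  1.13  2.08  0.53  0.91  0.6 ] 1.001
d [58.6 59.8 60.8] ((-0.39160919189453125, 0.4651756286621094), (88.49149322509766, 42.05253601074219), 0.030439188703894615) 4343
-55 [-19.7  20.9] d 59.5
-35 [-20.1  21.1] d 59.9
-15 [-19.8  21. ] d 59.9
xmin [-43.7 -43.3]
d [37.2 39.7 42.1] ((-0.6353797912597656, 0.6973190307617188), (52.07967758178711, 100.24547576904297), 89.93883514404297) 1321
-55 [-24.4  26.3] d 39.7
-35 [-25.2  26.3] d 39.7
-15 [-24.9  26.6] d 39.6
xmin [-50.5 -50.3]
d [17.3 19.6 21.3] ((-1.0364608764648438, 0.4069957733154297), (62.245906829833984, 111.96150207519531), 89.78412628173828) 1258
-55 [-30.1  31. ] d 19.8
-35 [-30.4  31.5] d 19.4
-15 [-29.9  31.5] d 19.5
xmin [-56.7 -56.5]
```

View pics/p3.png

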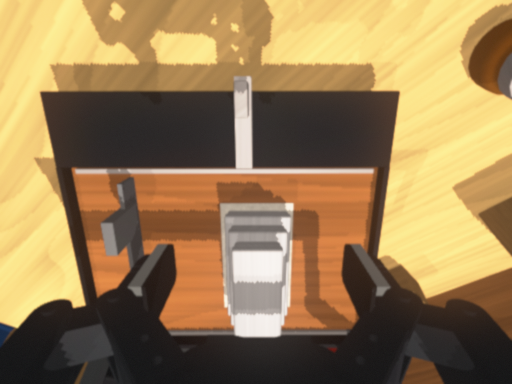

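```bash
python3 -m inch '[[[0,0,0],[-40,40,0],0],[[0,0,0],[-60,60,0],0],[[0,0,0],[-60,60,0],0]]'
python3 - <<'E'
from h import *
from workcell import camera
c=camera("scene"); cv2.imwrite("pics/send.png",c["pixels"][:,:,::-1]); W=cloud(c)
m=((W[...,2]>0.009)&(W[...,2]<0.1)&(W[...,0]>0.3)&(W[...,0]<0.7)&(W[...,1]>0)&(W[...,1]<.5)).astype(np.uint8)
k,l,s,ce=cv2.connectedComponentsWithStats(m)
for i in range(1,k):
    if s[i,4]<60: continue
    P=W[l==i]; top=np.nanpercentile(P[:,2],80); Q=P[P[:,2]>top-0.006]; print(ce[i].round(),top.round(3),cv2.minAreaRect((Q[:,:2]*1000).astype(np.float32)))
E
```

```text
clock: 31.5
position: [0.4662, -0.1126, 0.2117]
ee_rot: [-0.403, 0.579, 0.163, 0.69]
ft_force: [0.0, -1.1, -0.4]
grip_width: 1.0
[307. 191.] 0.023 ((320.702880859375, 188.08628845214844), (63.028587341308594, 39.96604919433594), 89.3968734741211)
[352. 212.] 0.032 ((348.3260803222656, 339.6552734375), (79.19190216064453, 52.863407135009766), 80.9284896850586)
[226. 258.] 0.057 ((632.728271484375, 38.236270904541016), (51.58612823486328, 51.058406829833984), 64.55061340332031)
[295. 287.] 0.04 ((639.0609130859375, 248.02284240722656), (68.70252990722656, 70.99744415283203), 65.30622863769531)
```

View pics/send.png

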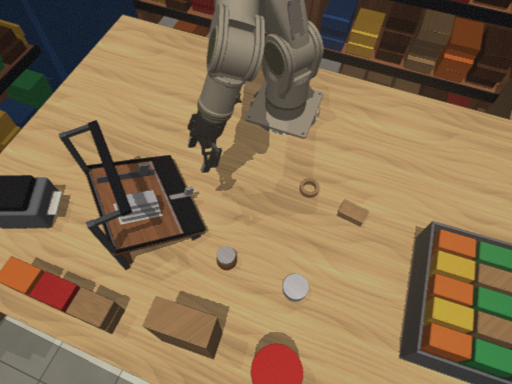

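The final scene view shows the pile at (140,207), the lock fin at (190,193), and the bystanders at unchanged positions. The gripper is clear at (205,150).

```bash
python3 -c "
from workcell import manip; print(manip.hand_in())"
```

```text
the job is handed in; nothing more can be done
None
```

The job is done and handed in at about 31.5 s, inside the 72 s limit.

- **Lock:** I pulled it 30 mm down the slope, until it pressed back with 25 N.
- **Divider:** I then slid it 124 mm right, until it pressed back with 32 N. I took both of these resistances as the end stops, since the exact starting positions weren't known; both travels fit the starting offsets you gave.
- **Pile:** The tins are stacked large, medium, small on the card. Measured from the wrist camera, the three centres lie within about 1 mm of the card's centre and of each other. They are square to within about 0.25°, and the lids sit at 19.8, 39.8 and 59.8 mm.
- **Other goods:** In the last scene view the round tin, jar, box and ring were all within about 1 mm of where they started.
- **Arm:** The gripper was open and clear of everything when I handed in.

The hover readings along the slope disagreed with the after-placing readings by about 1 mm, and I went by the latter. No check failed.

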